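# Put the props turntable in neutral and hold its lock bolt off

### The arm

A 7-joint arm with a two-finger parallel gripper is mounted at the origin on the work surface. World frame = base frame: x ahead of the robot, y to its left, z up, the work surface at z = 0. Lengths are in m, angles in rad, forces in N, time in s.
With the tool pointing down it reaches from about 0.4 to 0.85 m from the base axis. Payload 10.4 kg.
Tool frame: the origin (TCP) lies between the finger pads; the fingertips stand 14 mm ahead of it and the grasp point (between the pads) lies 5 mm behind it; z points along the fingers, y is the direction in which the jaws open and shut (so a half turn about z gives the same grasp; the last joint's range is limited). The gripper opens to 87 mm and grips with 3 to 60 N. Pads are 19 mm wide; open, the fingers measure 117 mm over their backs; the gripper's body (75 mm by 190 mm) begins 51 mm behind the grasp point.
Start: joints at [-1.276, 0.332, -0.065, 1.46, 0.022, 1.35, -0.088], TCP at [0.195, 0.594, 0.237] pointing down, gripper open.
Joint ranges: [-2.6, 2.6], [-0.5, 2.12], [-1.47, 1.34], [0.16, 2.42], [-1.27, 4.41], [0.06, 2.06], [-2.6, 2.6]. Speed limits (rad/s): [2.22, 2.22, 2.79, 2.79, 3.14, 3.14, 3.14].

### API

Orientations are given as a unit quaternion [x, y, z, w].
In Python, from bench import readout, camera, calibration, order gives the robot as it stands.
- The arm moves only by the tool apply_moves, never from a script. Its argument "deltas" is a list of rows, each an object with "translation": the shift along the world's x, y, z in m, a list of three; "turn": the turn, a rotation vector about the world's x, y, z in rad, a list of three; "hand": the finger opening in m, from 0 to 0.087. A call has 1 to 5 rows; each row shifts and turns the pose as measured when the row begins; what a row does not reach is not made up. A row lasts 1/10 s, in which the tool goes at most 50 mm and 8.59 degrees, less where a joint would pass 70% of its speed; a pose out of reach is approached as far as the arm can. A call with a gripper value outside its range is refused whole. The fingers move at their own pace and stop on an object; "newtons" is the grip in N (left out, the last holds). Time passes only in rows, so rows that do not move let the fingers close. It gives the time, the measured TCP pose, the force and the opening at its end, in the units of the state.
- readout.read_state(): the state, without advancing time (a new reading comes with each control period).
- camera(name): name is "scene" or "top" or "wrist"; returns the picture (384x512x3 uint8, red, green, blue); there is no depth.
- calibration(name): a dict with "fx", "fy", "cx", "cy" (pixels), "D" ([k1, k2, p1, p2, k3] as OpenCV has them; the pictures are not rectified), "extrinsics" (4x4, takes a point from world to camera coordinates). Camera axes: x right, y down, z forward; pixel columns grow to the right and rows downward; lengths in m; the calibration is good to about 2 mm. A picture is of the moment at which its call begins: read the wrist's pose just before it. calibration takes no time and is no camera call; for the wrist camera it gives the pose at the moment of the call.
- order.close_job(): hands the job in, once; it reports no verdict.
The state is a dict: "time": time; "joint_positions": joint angles; "joint_vel": joint speeds; "joint_torque": joint torques, N m; "ee_pos": TCP position; "eef_rot": TCP orientation; "ft_force": force on the tool from outside, world axes, zero at the start; "torque": the same for the moment, N m; "width": finger opening in m.
Only numpy, scipy, OpenCV 4.12 (cv2) and the standard library are available. Lean on these libraries where they do the work, as an engineer would, in place of code of your own. Each camera call takes 0.05 s, during which the arm holds its last target. There are 200 camera calls.

### The job

I need to turn the motorised props turntable by hand: set the drive selector on the control box to neutral (the white bar), then draw the turntable's spring-loaded lock bolt out by its upright black grip until the green ring on its rod is fully out of the barrel, but never so far that the red ring shows. Keep hold of the grip and finish while holding it there, so that the bolt stays drawn and still; do not draw the bolt before the drive is in neutral, and do not turn the platter or disturb the props on it.

Things in the scene. Friction and masses are not known exactly. Their poses are not given: they have to be found in the camera images.
- selector (a joint): drive selector knob, rad; grows counter-clockwise seen from above. Detented, four stops 40 degrees apart: 0 fast (two green dots), 0.698 slow (one green dot), 1.396 neutral (white bar), 2.094 reverse (amber diamond). The white line on the knob points at the mark. It snaps to the nearest stop when let go; about 0.05 N m takes it over a ridge.
- selector_grip (a point): on the selector's axis, in its black finger bar, 80 mm above the table. The bar is 44 mm long, 13 mm wide; its top is 9 mm above this point, the top of its 42 mm round skirt 19 mm and the box's top 24 mm below. x runs along the bar towards the end with the white line and turns with the knob; z is up.
- control_box: grey control box, 120 (x) x 140 (y) x 56 mm tall, fixed to the table; origin at the centre of its underside, z up. The selector's axis is above the origin; the white neutral bar lies 37 mm from it, 20 degrees from the box's +x towards its +y.
- bolt_draw (a joint): how far the spring lock bolt is drawn, m: 0 = home in the brass fork on the platter's rim, end stop 0.050. The green ring on the rod is fully out of the barrel at 0.025, the red ring begins to show at 0.037: the mark is met between these (middle 0.031). The spring pulls it home with about 4 N at 0 and 9 N at 0.031; let go, it snaps back.
- grip_mid (a point): centre of the grasp zone of the lock bolt's upright black round grip, 22 mm in diameter; 90 mm above the table, the grip's top 24 mm above this point, the rod's upper edge 33 mm below it. Moves with the bolt. -y is the way the bolt is drawn (level, away from the platter), z up. At rest the barrel's face is 40 mm from the grip's axis (to +y), the barrel's top 22 mm below this point.
- lock_bolt: the whole sliding bolt: 12 mm steel rod with its green and red rings and the upright black grip. Axes as grip_mid; with the bolt home its origin is on the platter's axis at table height, and it moves with the bolt.
- platter (a joint): turn of the birch platter, rad, 0 = a brass fork of its rim stands over the bolt. The platter is 370 mm across (414 mm over the forks), its top 62 mm above the table, its centre 316 mm from the grip's axis at rest (to +y of grip_mid). The bolt locks it while home.
- perfume_mid (a point): middle of the green glass perfume bottle, 56 x 34 mm, 100 mm tall, standing loose in one of the four shallow rings on the platter (which ring varies); the point is half-way up, 50 mm above the platter's top.
- candlestick_mid (a point): middle of the silver-plated candlestick, foot 80 mm across, 142 mm tall, standing loose in one of the four shallow rings on the platter (which ring varies); the point is half-way up, 70 mm above the platter's top.
- teacup_mid (a point): middle of the white porcelain teacup, 80 mm across with a handle, 56 mm tall, standing loose in one of the four shallow rings on the platter (which ring varies); the point is half-way up, 28 mm above the platter's top.
- fan_frame_mid (a point): middle of the red lacquered open fan frame on a dark wooden foot, about 140 mm wide and 115 mm tall, standing loose in one of the four shallow rings on the platter (which ring varies); the point is half-way up, 58 mm above the platter's top.
There are look-alikes about, which are no part of the job. What is shaped like the part that bears fan_frame_mid but blue or turquoise is not meant. Leave any blue or brown look-alike of the control_box alone.

How it is judged:
By the outcome, as a careful person would: the job done as asked, in the order asked, and still so for the second after the job is handed in, while the arm keeps its last pose, push and grip.
It also fails if it takes over 50 s, if anything falls off the work surface, if the arm or the gripper's body presses on something with over 40 N, if the wrist force passes 120 N, or if a joint passes its speed limit or range.

## Working session

There is one attempt and no reset: what is moved stays moved. The work goes in short steps, Python scripts to look and compute and a tool call to move; the robot and the scene stay as the last step left them, time stands still between calls to the robot, and variables do not carry over. Pictures are saved under pics/ and viewed, about 8 in all and at most 12, crops included, and the job is handed in when it is done.

Besides the shell and the picture viewer there is one more tool, called after "Request:" in YAML: its name, and indented under it one key for each argument. apply_moves: Moves the arm, as the interface text tells. Its arguments: {"type":"object","properties":{"deltas":{"type":"array","items":{"type":"object","properties":{"translation":{"type":"array","items":{"type":"number"}},"turn":{"type":"array","items":{"type":"number"}},"hand":{"type":"number"}}}},"newtons":{"type":"number"}},"required":["deltas"]}

```bash
mkdir -p pics; cat > h.py <<'E'
import numpy as np, cv2
from bench import readout, camera, calibration, order
def cal(n):
    c=calibration(n); K=np.array([[c['fx'],0,c['cx']],[0,c['fy'],c['cy']],[0,0,1.]])
    return K,np.array(c['D'],float),np.array(c['extrinsics'],float)
def proj(n,P,c=None):
    K,D,E=c or cal(n); r,_=cv2.Rodrigues(E[:3,:3])
    return cv2.projectPoints(np.atleast_2d(np.array(P,float)),r,E[:3,3],K,D)[0][:,0]
def ray(n,px,c=None):
    K,D,E=c or cal(n); u=cv2.undistortPoints(np.array(px,float).reshape(-1,1,2),K,D)[:,0]
    d=np.c_[u,np.ones(len(u))]@E[:3,:3]; o=-E[:3,:3].T@E[:3,3]
    return o,d
def onplane(n,px,z,c=None):
    o,d=ray(n,px,c); return o+d*((z-o[2])/d[:,2])[:,None]
def save(n,f):
    im=camera(n); cv2.imwrite(f,im[:,:,::-1]); return im
E
python3 - <<'E'
from h import *
a=save('scene','pics/scene.png');b=save('top','pics/top.png')
s=readout.read_state();print(s)
for n in('scene','top','wrist'):
    K,D,E=cal(n);print(n,K[0,0],-E[:3,:3].T@E[:3,3],E[2,:3])
E
```

```text
{'time': 0.1, 'joint_positions': array([-1.27560396,  0.33285182, -0.06471048,  1.46085318,  0.02161951,
        1.34992556, -0.0884743 ]), 'joint_vel': array([-5.76225863e-04,  6.00690474e-04,  9.62186904e-05, -1.16284924e-05,
       -2.24880579e-03, -6.12739292e-05,  2.40791387e-04]), 'joint_torque': array([ 1.53613753e-03, -6.24545503e+01,  2.44499225e-02, -3.90711486e+01,
       -6.15559984e-02,  3.67208314e-02,  7.57864086e-05]), 'ee_pos': array([0.19519202, 0.59338336, 0.23580857]), 'eef_rot': array([ 1.58199213e-01,  9.87406987e-01, -6.67337271e-04, -6.83284033e-05]), 'ft_force': array([-0.15938039,  0.91773772, -0.56632617]), 'torque': array([0.05235896, 0.02474607, 0.01579854]), 'width': 0.08721067366955984}
scene 463.7990815890311 [1.30686862 0.91696388 0.95863125] [-0.55844972 -0.60240839 -0.57029645]
top 427.34994717679115 [ 3.50701231e-01 -1.13490704e-03  1.32772094e+00] [ 9.23065146e-02  6.17094192e-04 -9.95730449e-01]
wrist 318.5360162426843 [0.12187551 0.61620941 0.38488098] [ 0.26688205 -0.08926014 -0.95958668]
```

View pics/scene.png

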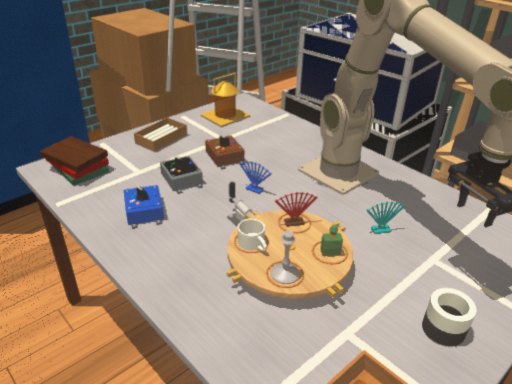

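View pics/top.png

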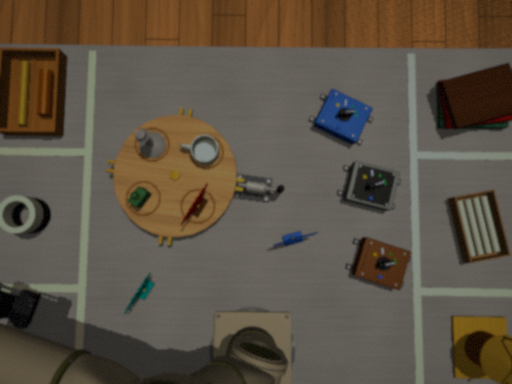

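Scene: the grey box is at top-view (370,187), with blue (343,116) and brown (380,262) look-alikes. The bolt's black grip is at (281,189), and the platter centre is at about (175,175). The red fan is on the platter; the blue and teal fans on the table are decoys. I choose the grey box and check it in a close crop.

```bash
python3 - <<'E'
from h import *
b=cv2.imread('pics/top.png');a=cv2.imread('pics/scene.png')
f=lambda im,x,y,w,h,k:cv2.resize(im[y:y+h,x:x+w],None,fx=k,fy=k,interpolation=cv2.INTER_CUBIC)
c1=f(b,335,155,70,60,5.7);c2=f(b,228,165,70,60,5.7)
d1=f(a,150,145,70,50,5.7);d2=f(a,215,170,70,50,5.7)
o=np.vstack([np.hstack([c1,c2]),np.hstack([d1,d2])])
o=cv2.convertScaleAbs(o,alpha=1.5,beta=15);print(o.shape);cv2.imwrite('pics/c1.png',o)
print('platter c',onplane('top',[[175,175]],.062),'grip',onplane('top',[[281,189]],.114),'box',onplane('top',[[372,186]],.08))
E
```

```text
(627, 798, 3)
platter c [[0.52076314 0.23378402 0.062     ]] grip [[ 0.47601082 -0.07933835  0.114     ]] box [[ 0.49054934 -0.3482911   0.08      ]]
```

View pics/c1.png

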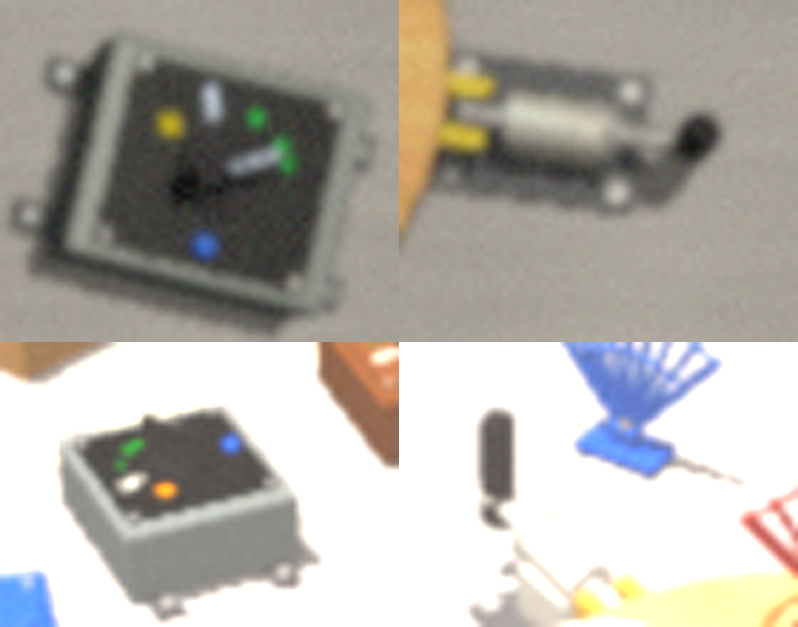

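The crop confirms the choice: a grey box with the white bar at top px (372,173), fast dots at about (385,182), amber at (365,177), and the knob line pointing at fast. The upright black grip is at (280.5,188.7).

```bash
python3 - <<'E'
from h import *
from scipy.optimize import least_squares
px=lambda u,v:[335+u/5.7-.4,155+v/5.7-.4]
M=onplane('top',[px(285,153),px(257,117),px(212,103),px(170,124)],.056)[:,:2]
# angles (box frame) -60,-20,20,60
a=np.radians([-60,-20,20,60])
f=lambda p:(M-(p[:2]+.037*np.c_[np.cos(a+p[2]),np.sin(a+p[2])])).ravel()
r=least_squares(f,[.49,-.35,0]);print('axis',r.x[:2],'yaw',np.degrees(r.x[2]),'res mm',r.fun*1e3)
L=onplane('top',[px(230,165),px(280,155)],.085)[:,:2];print('line',L,np.degrees(np.arctan2(*(L[1]-L[0])[::-1])))
for l in(-60,20):print(l,np.degrees(r.x[2])+l)
c=cv2.imread('pics/top.png');h=cv2.cvtColor(c,cv2.COLOR_BGR2HSV)
m=(h[...,0]>8)&(h[...,0]<28)&(h[...,1]>90);m[:, :100]=0;m[:,255:]=0;m[:100]=0;m[250:]=0
cn=max(cv2.findContours(m.astype(np.uint8),0,2)[0],key=cv2.contourArea)
(pc,R)=cv2.fitEllipse(cv2.convexHull(cn))[0:2];print(pc,R,onplane('top',[pc],.06))
g=onplane('top',[[280.3,188.3]],.114);print('grip',g,'scene px',proj('scene',g),'expect ~(232,182)')
g2=onplane('scene',[[232.2,182.5]],.114);print(g2)
E
```

```text
axis [ 0.49645689 -0.35816505] yaw -14.395261175835454 res mm [ 0.8491963   1.01396031 -0.7919179   0.57176127  0.15622758 -0.48390141
 -0.21350597 -1.10182017]
line [[ 0.49726939 -0.35562402]
 [ 0.50263583 -0.38128016]] -78.18589345354401
-60 -74.39526117583546
20 5.604738824164546
(174.80044555664062, 175.81005859375) (129.28904724121094, 130.18321228027344) [[0.51858643 0.23469016 0.06      ]]
grip [[ 0.47800344 -0.07733551  0.114     ]] scene px [[232.81903994 182.3431782 ]] expect ~(232,182)
[[ 0.48018344 -0.07793962  0.114     ]]
```

Request:
apply_moves:
  deltas:
    - {"translation": [0.02, -0.03, 0.02], "turn": [0, 0, -0.05], "hand": 0.087}
    - {"translation": [0.02, -0.04, 0.02], "turn": [0, 0, -0.05], "hand": 0.087}
    - {"translation": [0.02, -0.045, 0.01], "turn": [0, 0, -0.05], "hand": 0.087}
    - {"translation": [0.02, -0.045, 0.01], "turn": [0, 0, -0.05], "hand": 0.087}
    - {"translation": [0.02, -0.045, 0], "turn": [0, 0, -0.05], "hand": 0.087}

```text
time: 0.6
ee_pos: [0.2909, 0.3871, 0.2928]
eef_rot: [0.279, 0.96, -0.003, -0.002]
ft_force: [1.2, -0.5, 0.3]
width: 0.0872
```

Request:
apply_moves:
  deltas:
    - {"translation": [0.02, -0.045, 0], "turn": [0, 0, -0.05], "hand": 0.087}
    - {"translation": [0.02, -0.045, 0], "turn": [0, 0, -0.05], "hand": 0.087}
    - {"translation": [0.02, -0.045, 0], "turn": [0, 0, -0.05], "hand": 0.087}
    - {"translation": [0.02, -0.045, 0], "turn": [0, 0, -0.05], "hand": 0.087}
    - {"translation": [0.02, -0.045, 0], "turn": [0, 0, -0.05], "hand": 0.087}

```text
time: 1.1
ee_pos: [0.3902, 0.1572, 0.2923]
eef_rot: [0.401, 0.916, -0.002, -0.003]
ft_force: [1.6, 0.0, 0.0]
width: 0.0867
```

Request:
apply_moves:
  deltas:
    - {"translation": [0.01, -0.048, 0], "turn": [0, 0, -0.05], "hand": 0.087}
    - {"translation": [0.01, -0.048, 0], "turn": [0, 0, -0.05], "hand": 0.087}
    - {"translation": [0.01, -0.048, 0], "turn": [0, 0, -0.05], "hand": 0.087}
    - {"translation": [0.01, -0.048, 0], "turn": [0, 0, -0.05], "hand": 0.087}
    - {"translation": [0.01, -0.048, 0], "turn": [0, 0, -0.05], "hand": 0.087}

```text
time: 1.6
ee_pos: [0.4389, -0.0879, 0.2917]
eef_rot: [0.517, 0.856, -0.001, -0.004]
ft_force: [1.5, 1.0, 0.1]
width: 0.0871
```

Request:
apply_moves:
  deltas:
    - {"translation": [0.01, -0.047, -0.01], "turn": [0, 0, -0.05], "hand": 0.087}
    - {"translation": [0.01, -0.047, -0.01], "turn": [0, 0, -0.05], "hand": 0.087}
    - {"translation": [0.01, -0.047, -0.01], "turn": [0, 0, -0.05], "hand": 0.087}
    - {"translation": [0.01, -0.047, -0.01], "turn": [0, 0, -0.05], "hand": 0.087}
    - {"translation": [0.01, -0.047, -0.01], "turn": [0, 0, -0.01], "hand": 0.087}

```text
time: 2.1
ee_pos: [0.4889, -0.3276, 0.243]
eef_rot: [0.607, 0.795, 0.002, -0.001]
ft_force: [1.1, 0.8, 1.9]
width: 0.0873
```

Request:
apply_moves:
  deltas:
    - {"translation": [0.008, -0.034, -0.015], "turn": [0, 0, 0], "hand": 0.087}
    - {"translation": [0, 0, -0.03], "turn": [0, 0, 0], "hand": 0.087}
    - {"translation": [0, 0, 0], "turn": [0, 0, 0], "hand": 0.06}

```text
time: 2.4
ee_pos: [0.4943, -0.3699, 0.1931]
eef_rot: [0.61, 0.792, -0.002, -0.003]
ft_force: [-0.3, 0.4, -1.0]
width: 0.0841
```

```bash
python3 - <<'E'
from h import *
c=cal('wrist');im=save('wrist','pics/w1.png');s=readout.read_state()
print(s['ee_pos'],s['eef_rot'],s['joint_positions'],s['width'])
P=[(.4965,-.358,.089)]+[(.4965+.037*np.cos(t),-.358+.037*np.sin(t),.056) for t in np.radians([-74.4,-34.4,5.6,45.6])]
p=proj('wrist',P,c);print(p)
o=im[:,:,::-1].copy()
for q in p:cv2.drawMarker(o,tuple(int(v) for v in q),(0,0,255),0,8,1)
cv2.imwrite('pics/w1m.png',o)
E
```

```text
[ 0.49484831 -0.37063808  0.19567023] [ 0.6099217   0.79245924 -0.00173924 -0.00091953] [-0.11779074  0.464274    0.91901177  1.57316064 -0.37521371  1.29463775
  1.11299562] 0.08099863232327345
[[261.79288869 173.52660018]
 [261.44547688 202.66327205]
 [286.58205392 193.71437517]
 [300.62739464 170.97805676]
 [296.49035335 144.20093405]]
```

View pics/w1m.png

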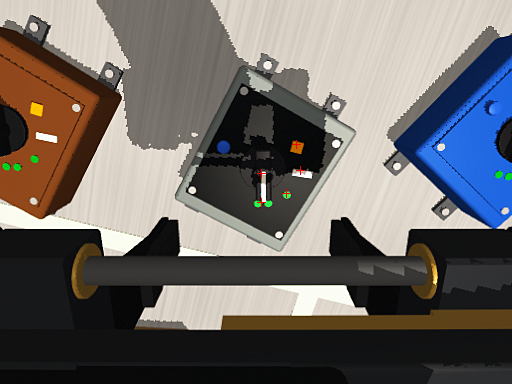

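The projected marks land within 2–3 px (about 2 mm) of the seen ones: white bar (302,174), amber (297,147), fast dots (263,203). The knob line lies along the tool x direction, at fast. I refine the axis to about (0.4975,-0.360) and descend.

Request:
apply_moves:
  deltas:
    - {"translation": [0.0025, 0.0105, -0.03], "turn": [0, 0, 0.01], "hand": 0.045}
    - {"translation": [0, 0, -0.03], "turn": [0, 0, 0], "hand": 0.045}
    - {"translation": [0, 0, -0.02], "turn": [0, 0, 0], "hand": 0.045}

```text
time: 2.75
ee_pos: [0.501, -0.3597, 0.1214]
eef_rot: [0.605, 0.796, 0.0, 0.004]
ft_force: [1.1, 0.3, -0.5]
width: 0.0587
```

Request:
apply_moves:
  deltas:
    - {"translation": [-0.003, 0, -0.01], "turn": [0, 0, 0], "hand": 0.045}
    - {"translation": [0, 0, -0.016], "turn": [0, 0, 0], "hand": 0.045}
    - {"translation": [0, 0, -0.012], "turn": [0, 0, 0], "hand": 0.045}
    - {"translation": [0, 0, -0.003], "turn": [0, 0, 0], "hand": 0.045}

```text
time: 3.15
ee_pos: [0.5004, -0.3572, 0.0814]
eef_rot: [0.603, 0.798, 0.002, 0.005]
ft_force: [-0.4, 0.1, 0.4]
width: 0.0455
```

Request:
apply_moves:
  deltas:
    - {"translation": [-0.003, -0.002, -0.001], "turn": [0, 0, 0], "hand": 0.045}
    - {"translation": [0, 0, 0], "turn": [0, 0, 0], "hand": 0.005}
    - {"translation": [0, 0, 0], "turn": [0, 0, 0], "hand": 0.005}
    - {"translation": [0, 0, 0], "turn": [0, 0, 0], "hand": 0.005}
    - {"translation": [0, 0, 0], "turn": [0, 0, 0], "hand": 0.005}
  newtons: 20

```text
time: 3.65
ee_pos: [0.4979, -0.3605, 0.0822]
eef_rot: [0.603, 0.798, 0.002, 0.007]
ft_force: [0.3, -0.4, -0.5]
width: 0.0205
```

Request:
apply_moves:
  deltas:
    - {"translation": [0, 0, 0], "turn": [0, 0, 0], "hand": 0.005}
    - {"translation": [0, 0, 0], "turn": [0, 0, 0.1], "hand": 0.005}
    - {"translation": [0, 0, 0], "turn": [0, 0, 0.1], "hand": 0.005}

```text
time: 3.95
ee_pos: [0.4989, -0.3603, 0.0825]
eef_rot: [0.518, 0.855, 0.003, 0.007]
ft_force: [1.3, 1.0, -0.9]
width: 0.0129
```

```bash
python3 -c "
from h import *
s=readout.read_state();print(s['ee_pos'],s['joint_positions'],s['width'],s['ft_force'],s['torque'])"
```

```text
[ 0.49892152 -0.36025496  0.08246008] [-0.05291439  0.54000723  0.79404187  1.70508489 -0.43974247  1.0673356
  1.36372668] 0.012934078287199516 [ 1.3094056   1.0433772  -0.87477215] [-0.22289499  0.05850445  0.01419948]
```

Request:
apply_moves:
  deltas:
    - {"translation": [0, 0, 0], "turn": [0, 0, 0.12], "hand": 0.005}
    - {"translation": [0, 0, 0], "turn": [0, 0, 0.12], "hand": 0.005}
    - {"translation": [0, 0, 0], "turn": [0, 0, 0.12], "hand": 0.005}
    - {"translation": [0, 0, 0], "turn": [0, 0, 0.12], "hand": 0.005}
    - {"translation": [0, 0, 0], "turn": [0, 0, 0.12], "hand": 0.005}

```text
time: 4.45
ee_pos: [0.5, -0.3593, 0.0825]
eef_rot: [0.229, 0.973, 0.005, 0.006]
ft_force: [-0.0, 0.7, -0.6]
width: 0.0128
```

```bash
python3 -c "
from h import *
s=readout.read_state();print(s['ee_pos'],s['joint_positions'],s['width'],s['ft_force'],s['torque'])"
```

```text
[ 0.49997517 -0.35933784  0.08246415] [ 0.04923187  0.50116723  0.65420276  1.69394926 -0.35812686  1.0577371
  1.92848542] 0.01276019516385539 [-0.01913738  0.68196489 -0.57297391] [-0.05782848  0.05648207 -0.11049804]
```

Request:
apply_moves:
  deltas:
    - {"translation": [-0.001, 0, 0], "turn": [0, 0, 0.12], "hand": 0.005}
    - {"translation": [0, 0, 0], "turn": [0, 0, 0.12], "hand": 0.005}
    - {"translation": [0, 0, 0], "turn": [0, 0, 0.12], "hand": 0.005}
    - {"translation": [0, 0, 0], "turn": [0, 0, 0.11], "hand": 0.005}
    - {"translation": [0, 0, 0], "turn": [0, 0, 0.06], "hand": 0.005}

```text
time: 4.95
ee_pos: [0.5003, -0.3581, 0.0824]
eef_rot: [-0.047, 0.999, 0.007, 0.005]
ft_force: [0.2, 1.5, -0.0]
width: 0.0126
```

```bash
python3 -c "
from h import *
s=readout.read_state();print(s['ee_pos'],s['joint_positions'],s['width'],s['ft_force'],s['torque'])"
```

```text
[ 0.50032834 -0.35809167  0.08244244] [ 0.13824123  0.47885807  0.53591609  1.68298207 -0.29369158  1.05762858
  2.43585065] 0.012569727203825721 [ 0.21257659  1.46897483 -0.01972963] [-0.08459626  0.08631103  0.04634177]
```

Request:
apply_moves:
  deltas:
    - {"translation": [0, 0, 0], "turn": [0, 0, 0], "hand": 0.045}
    - {"translation": [0, 0, 0], "turn": [0, 0, 0], "hand": 0.045}
    - {"translation": [0, 0, 0.01], "turn": [0, 0, 0], "hand": 0.045}
    - {"translation": [0, 0, 0.03], "turn": [0, 0, 0], "hand": 0.06}
    - {"translation": [0, 0, 0.04], "turn": [0, 0, 0], "hand": 0.07}

```text
time: 5.45
ee_pos: [0.4975, -0.3564, 0.1606]
eef_rot: [-0.044, 0.999, 0.009, 0.001]
ft_force: [1.7, -0.5, 1.2]
width: 0.0447
```

Request:
apply_moves:
  deltas:
    - {"translation": [0, 0.01, 0.03], "turn": [0, 0, -0.05], "hand": 0.07}
    - {"translation": [0, 0.02, 0.02], "turn": [0, 0, -0.05], "hand": 0.07}
    - {"translation": [0, 0.03, 0.01], "turn": [0, 0, -0.05], "hand": 0.07}
    - {"translation": [0, 0.03, 0], "turn": [0, 0, -0.05], "hand": 0.07}

```text
time: 5.85
ee_pos: [0.4972, -0.2709, 0.2321]
eef_rot: [0.066, 0.998, 0.005, 0.007]
ft_force: [0.3, 0.8, -0.2]
width: 0.0691
```

```bash
python3 - <<'E'
from h import *
c=cal('wrist');im=save('wrist','pics/w2.png');s=readout.read_state()
print(s['ee_pos'],s['eef_rot'],s['joint_positions'][6],s['width'])
P=[(.4975,-.360,.089),(.4975+.02*np.cos(.098),-.36+.02*np.sin(.098),.089),(.478,-.0773,.114)]
print(proj('wrist',P,c))
t=save('top','pics/t2.png')
o=np.hstack([im[:,:,::-1][:300],cv2.resize(t[155:215,335:395,::-1],(280,300),interpolation=2)])
cv2.imwrite('pics/w2m.png',o)
E
```

```text
[ 0.49824188 -0.2656679   0.23164108] [0.06568043 0.99779677 0.00665899 0.00658365] 1.9670387032632592 0.06928653424600245
[[161.74931421 186.22620306]
 [168.16987559 205.288483  ]
 [479.6941013  129.47358373]]
```

View pics/w2m.png

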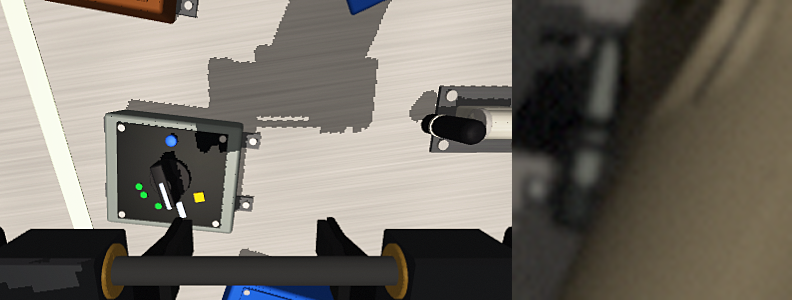

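The white line on the knob runs (162,185)→(170,207), matching the prediction for neutral and pointing at the white bar (181,210). The selector is in neutral. Next I approach the bolt grip.

Request:
apply_moves:
  deltas:
    - {"translation": [-0.004, 0.035, 0], "turn": [0, 0, 0], "hand": 0.07}
    - {"translation": [-0.006, 0.045, 0], "turn": [0, 0, 0], "hand": 0.07}
    - {"translation": [-0.006, 0.045, 0], "turn": [0, 0, 0], "hand": 0.07}
    - {"translation": [-0.004, 0.035, -0.01], "turn": [0, 0, 0], "hand": 0.07}
    - {"translation": [0, 0.01, -0.01], "turn": [0, 0, 0], "hand": 0.07}

```text
time: 6.45
ee_pos: [0.4766, -0.0959, 0.2145]
eef_rot: [0.068, 0.998, 0.006, 0.009]
ft_force: [0.1, 0.5, -0.1]
width: 0.0696
```

```bash
python3 - <<'E'
from h import *
c=cal('wrist');im=save('wrist','pics/w3.png');s=readout.read_state()
print(s['ee_pos'],s['eef_rot'],s['joint_positions'],s['width'])
for g in((.478,-.0773),(.478,-.0815)):
    print(proj('wrist',[(*g,.114),(*g,.09),(*g,.066)],c))
o=im[:,:,::-1].copy()
for q in proj('wrist',[(.478,-.0773,.114)],c):cv2.drawMarker(o,tuple(int(v) for v in q),(0,0,255),0,8,1)
cv2.imwrite('pics/w3m.png',cv2.resize(o[60:260,130:400],None,fx=2.9,fy=2.9,interpolation=2))
E
```

```text
[ 0.47624265 -0.09585386  0.2129875 ] [0.06746219 0.9976732  0.00551355 0.00816293] [-0.32863872  0.01248582  0.44921304  1.88373158 -0.01834737  1.23094609
  1.56224471] 0.06996301861065206
[[277.32585942 185.39954329]
 [275.12505443 177.27759541]
 [273.25319624 170.37040419]]
[[272.23077307 186.08031203]
 [270.44246079 177.90670206]
 [268.92135073 170.95511349]]
```

View pics/w3m.png

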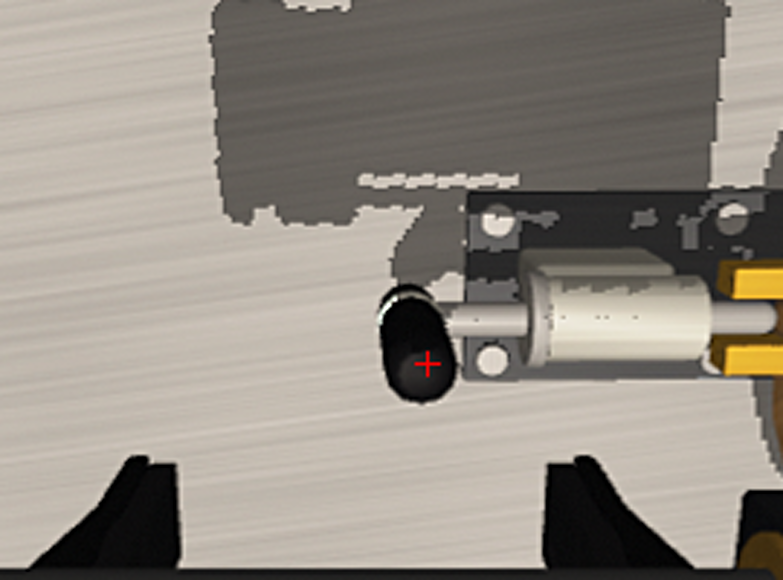

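The grip's top is centred at wrist px (275,186), within 3 px of the prediction, so the grip is at about (0.477,-0.079). The rod lies exactly along the jaw axis. Descending.

Request:
apply_moves:
  deltas:
    - {"translation": [0.001, 0.0165, -0.02], "turn": [0, 0, 0], "hand": 0.06}
    - {"translation": [0, 0, -0.03], "turn": [0, 0, 0], "hand": 0.06}
    - {"translation": [0, 0, -0.025], "turn": [0, 0, 0], "hand": 0.06}

```text
time: 6.8
ee_pos: [0.48, -0.0832, 0.1399]
eef_rot: [0.07, 0.997, 0.005, 0.012]
ft_force: [0.1, -0.7, -1.0]
width: 0.0613
```

Request:
apply_moves:
  deltas:
    - {"translation": [-0.003, 0.004, -0.015], "turn": [0, 0.01, 0], "hand": 0.06}
    - {"translation": [0, 0, -0.02], "turn": [0, 0.01, 0], "hand": 0.06}
    - {"translation": [0, 0, -0.015], "turn": [0, 0, 0], "hand": 0.06}
    - {"translation": [0, 0, 0], "turn": [0, 0, 0], "hand": 0.06}

```text
time: 7.2
ee_pos: [0.4757, -0.0846, 0.0863]
eef_rot: [0.074, 0.997, 0.003, -0.001]
ft_force: [-0.5, -0.8, 0.6]
width: 0.0597
```

Request:
apply_moves:
  deltas:
    - {"translation": [0.001, 0.0055, 0.002], "turn": [0, 0, 0], "hand": 0.06}
    - {"translation": [0, 0, 0], "turn": [0, 0, 0], "hand": 0.06}

```text
time: 7.4
ee_pos: [0.4775, -0.0802, 0.0898]
eef_rot: [0.075, 0.997, 0.003, -0.001]
ft_force: [0.1, -0.1, -0.5]
width: 0.0604
```

Request:
apply_moves:
  deltas:
    - {"translation": [0, 0, 0], "turn": [0, 0, 0], "hand": 0.01}
    - {"translation": [0, 0, 0], "turn": [0, 0, 0], "hand": 0.01}
    - {"translation": [0, 0, 0], "turn": [0, 0, 0], "hand": 0.01}
    - {"translation": [0, 0, 0], "turn": [0, 0, 0], "hand": 0.01}
    - {"translation": [0, 0, 0], "turn": [0, 0, 0], "hand": 0.01}
  newtons: 30

```text
time: 7.9
ee_pos: [0.4791, -0.0803, 0.0925]
eef_rot: [0.075, 0.997, 0.003, 0.001]
ft_force: [0.1, 0.4, -0.4]
width: 0.0277
```

```bash
python3 - <<'E'
from h import *
c=cal('wrist');im=save('wrist','pics/w4.png');s=readout.read_state()
print(s['ee_pos'],s['eef_rot'],s['joint_positions'],s['width'],s['ft_force'])
t=save('scene','pics/s4.png')
a=cv2.resize(im[0:200,130:430,::-1],(600,400));b=cv2.resize(t[160:227,210:280,::-1],(190,182),interpolation=2)
b=np.vstack([b,np.zeros((218,190,3),np.uint8)]);cv2.imwrite('pics/w4m.png',np.hstack([a,b]))
E
```

```text
[ 0.47922686 -0.07994382  0.09246359] [0.07496734 0.99717894 0.00346841 0.00142433] [-0.32680909  0.16707288  0.43736312  2.00900453 -0.09335268  0.98036319
  1.5777981 ] 0.024178334788266826 [0.97771089 4.99625952 0.78914127]
```

View pics/w4m.png

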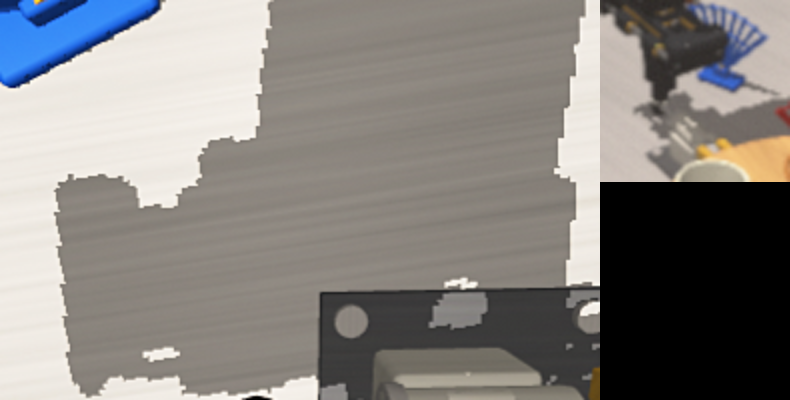

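The wrist crop shows the plate and barrel in place, with the grip just out of view; the jaws are at 24 mm and making first contact. I finish closing, with small corrections for the drift.

Request:
apply_moves:
  deltas:
    - {"translation": [-0.001, 0, -0.003], "turn": [0, 0, 0], "hand": 0.01}
    - {"translation": [0, 0, 0], "turn": [0, 0, 0], "hand": 0.01}
    - {"translation": [0, 0, 0], "turn": [0, 0, 0], "hand": 0.01}

```text
time: 8.3
ee_pos: [0.4797, -0.0776, 0.0922]
eef_rot: [0.074, 0.997, 0.005, 0.003]
ft_force: [0.3, 0.8, -4.1]
width: 0.0211
```

```bash
python3 - <<'E'
from h import *
c=cal('wrist');im=camera('wrist');s=readout.read_state()
print(s['time'],s['ee_pos'],s['width'],s['ft_force'])
# gauge where rod/barrel project: barrel face etc, for later pictures
cv2.imwrite('pics/w5.png',im[:,:,::-1])
u=np.array([.129,.992]);g=np.array([.477,-.0793])
print(proj('wrist',[(*(g+k*u),.05) for k in (0,.01,.02,.03,.04,.05)],c))
E
```

```text
8.35 [ 0.47973929 -0.07766155  0.09210399] 0.021087382683245143 [ 0.6445395   3.62243382 -0.03251633]
[[252.51571366 211.65659587]
 [268.09558066 211.31895271]
 [283.66644029 210.98038034]
 [299.22637992 210.64092177]
 [314.77349237 210.30061984]
 [330.30587582 209.95951732]]
```

Gripped: width 21 mm and about 4 N spring pull. Now drawing, about 31 mm along (-0.13,-0.99).

Request:
apply_moves:
  deltas:
    - {"translation": [-0.001, -0.008, -0.001], "turn": [0, 0, 0], "hand": 0.01}
    - {"translation": [-0.001, -0.008, 0], "turn": [0, 0, 0], "hand": 0.01}
    - {"translation": [-0.001, -0.006, 0], "turn": [0, 0, 0], "hand": 0.01}
    - {"translation": [0, 0, 0], "turn": [0, 0, 0], "hand": 0.01}
  newtons: 40

```text
time: 8.75
ee_pos: [0.4773, -0.0961, 0.0921]
eef_rot: [0.072, 0.997, 0.008, 0.002]
ft_force: [1.0, 6.6, 1.6]
width: 0.0207
```

Request:
apply_moves:
  deltas:
    - {"translation": [-0.001, -0.007, 0], "turn": [0, 0, 0], "hand": 0.01}
    - {"translation": [-0.001, -0.006, 0], "turn": [0, 0, 0], "hand": 0.01}
    - {"translation": [0, -0.001, 0], "turn": [0, 0, 0], "hand": 0.01}

```text
time: 9.05
ee_pos: [0.4761, -0.106, 0.092]
eef_rot: [0.07, 0.998, 0.01, 0.002]
ft_force: [-1.5, 8.9, 4.1]
width: 0.0209
```

```bash
python3 - <<'E'
from h import *
c=cal('wrist');im=camera('wrist');s=readout.read_state()
print(s['time'],s['ee_pos'],s['eef_rot'],s['width'],s['ft_force'])
cv2.imwrite('pics/w6.png',im[:,:,::-1]);t=camera('scene');cv2.imwrite('pics/s6.png',t[:,:,::-1])
u=np.array([.129,.992]);g=np.array([.477,-.0793])
print(proj('wrist',[(*(g+k*u),.057) for k in (0,.01,.02,.03,.04,.05)],c))
print(proj('scene',[(*(g+k*u),.051) for k in (0,.02,.04)]))
hs=cv2.cvtColor(im,cv2.COLOR_RGB2HSV)
for n,i,(x0,x1,y0,y1) in (('w',im,(150,450,150,250)),('s',t,(205,265,165,235))):
    h=cv2.cvtColor(i,cv2.COLOR_RGB2HSV)[y0:y1,x0:x1]
    for k,m in (('green',(h[...,0]>40)&(h[...,0]<85)&(h[...,1]>90)),('red',((h[...,0]<6)|(h[...,0]>172))&(h[...,1]>120))):
        y,x=np.nonzero(m&(h[...,2]>30));print(n,k,len(x),(x.min()+x0,x.max()+x0,y.min()+y0,y.max()+y0) if len(x) else '')
a=im[170:260,190:400,::-1];cv2.imwrite('pics/w6m.png',np.vstack([cv2.resize(a,(798,342),interpolation=2),cv2.resize(t[165:225,190:380,::-1],(798,252),interpolation=2)]))
E
```

```text
9.1 [ 0.47605475 -0.10572997  0.09199472] [0.06970671 0.99750977 0.01050603 0.00220322] 0.020538279551036875 [0.11000402 7.68959478 2.81473636]
[[298.12928981 215.11617869]
 [314.15297568 214.82140069]
 [330.14167878 214.52588857]
 [346.0934264  214.22968505]
 [362.00626657 213.93283245]
 [377.87826784 213.63537267]]
[[232.78316767 197.47962498]
 [235.97649769 200.32189206]
 [239.22508176 203.21319658]]
w green 290 (np.int64(340), np.int64(357), np.int64(207), np.int64(226))
w red 0 
s green 0 
s red 0
```

View pics/w6m.png

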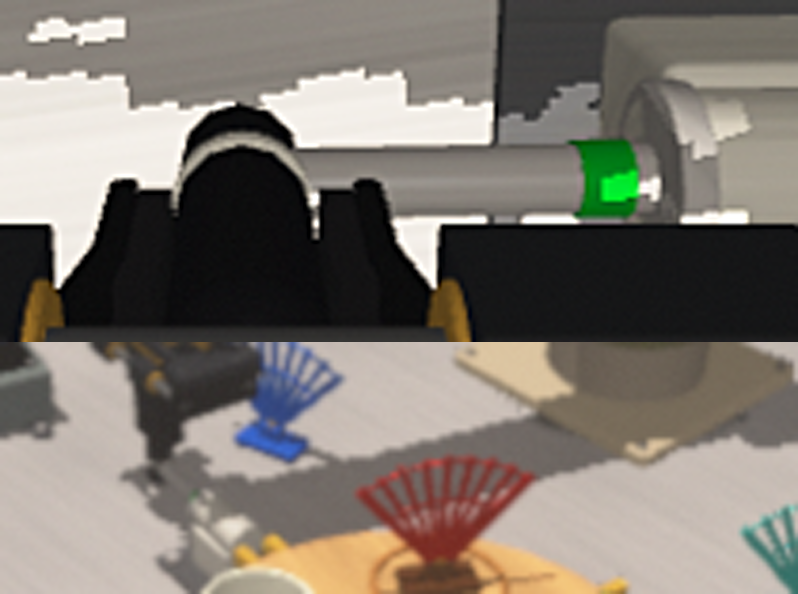

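The green ring is fully out, at wrist px 340–357 with the barrel face at about 362 and bare steel between; no red shows. The draw is about 28 mm, so I go 3 mm further to the middle of the band, then watch it holding.

Request:
apply_moves:
  deltas:
    - {"translation": [0, -0.004, 0], "turn": [0, 0, 0], "hand": 0.01}

```text
time: 9.25
ee_pos: [0.4759, -0.1077, 0.092]
eef_rot: [0.069, 0.998, 0.012, 0.002]
ft_force: [-3.9, 9.0, 6.1]
width: 0.0208
```

```bash
cat > chk.py <<'E'
from h import *
for i in range(14):
    c=cal('wrist');im=camera('wrist');s=readout.read_state()
    if i%4 and i<13: continue
    h=cv2.cvtColor(im,cv2.COLOR_RGB2HSV)[200:230,200:450]
    g=np.nonzero((h[...,0]>40)&(h[...,0]<85)&(h[...,1]>90)&(h[...,2]>30))[1]+200
    r=(((h[...,0]<6)|(h[...,0]>172))&(h[...,1]>120)&(h[...,2]>40)).sum()
    f=proj('wrist',[(.477+.04*.129,-.0793+.04*.992,.057)],c)[0]
    print(round(s['time'],2),s['ee_pos'].round(4),round(s['width'],4),s['ft_force'].round(1),'green',g.min(),g.max(),'face',f[0].round(1),'red',r,np.abs(s['joint_vel']).max().round(4))
E
python3 chk.py
```

```text
9.3 [ 0.4758 -0.1083  0.092 ] 0.0212 [-2.5  9.5  5.9] green 340 357 face 364.4 red 0 0.0166
9.5 [ 0.4758 -0.108   0.092 ] 0.0209 [-2.9  8.6  6.1] green 340 357 face 365.1 red 0 0.0019
9.7 [ 0.4758 -0.108   0.092 ] 0.0215 [-2.3  8.4  5.6] green 340 357 face 365.0 red 0 0.0029
9.9 [ 0.4758 -0.108   0.092 ] 0.0209 [-3.3  9.8  6.3] green 340 357 face 365.0 red 0 0.0024
9.95 [ 0.4758 -0.108   0.092 ] 0.021 [-3.   9.4  6.2] green 340 357 face 365.0 red 0 0.0011
```

```bash
python3 - <<'E'
from h import *
a=camera('top')[:,:,::-1];b=camera('wrist')[:,:,::-1];t=cv2.imread('pics/top.png')
r=lambda im,x,y,w,h:cv2.resize(im[y:y+h,x:x+w],(400,290),interpolation=2)
o=np.vstack([np.hstack([r(a,320,150,90,65),r(b,190,170,210,90)]),np.hstack([r(t,100,105,150,145),r(a,100,105,150,145)])])
cv2.imwrite('pics/f.png',cv2.convertScaleAbs(o,alpha=1.3,beta=10))
E
```

```text
(no output)
```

View pics/f.png

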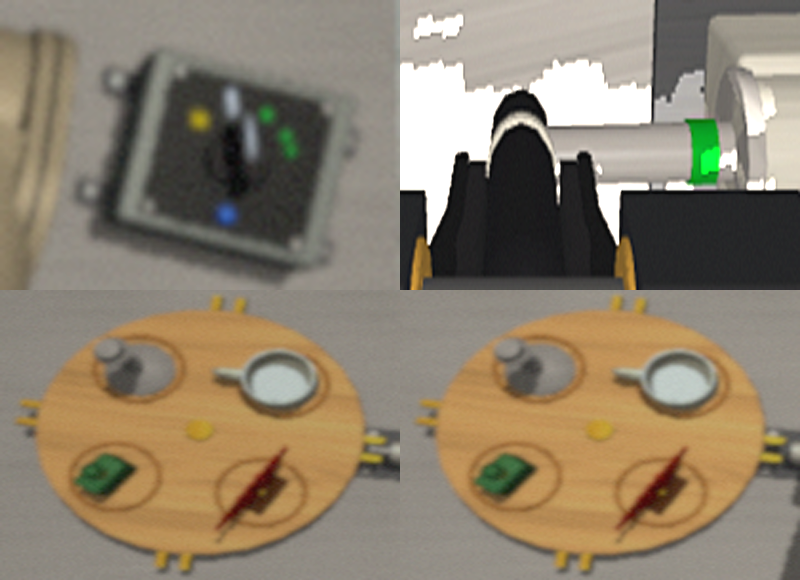

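The final picture shows the selector line along the neutral direction at the white bar, the green ring fully out with steel behind it, no red, and the platter and props unchanged. Handing in.

```bash
python3 -c "
from h import *
print(readout.read_state()['ee_pos'],order.close_job())"
```

```text
the job is handed in; nothing more can be done
[ 0.47584509 -0.10801714  0.09198158] None
```

The selector on the grey control box is in neutral, and the lock bolt is drawn and held about 30 mm out. I turned the knob from fast to the white bar first, then gripped the upright black grip and drew the bolt.

**Last checks:**
- **Bolt:** The green ring is fully out, with bare steel showing between it and the barrel, and no red pixels. It was steady for about 0.7 s: the tool had settled at a fixed position, under about 9 N of spring pull, with a grip opening of 21 mm. It was handed in at about 10 s.
- **Selector:** The white line on the knob points at the white bar. In the coarse top view its angle read about 7° off the expected direction, well short of the next stop 40° away. The closer wrist view matched neutral.
- **Platter and props:** They look the same before and after in the top view.

No check failed. One calibration difference showed up: positions from the wrist camera differed by about 2 mm from those of the fixed top camera, so I went by the wrist views.

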